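# Slide a loaded sample rack up over the step into the sampler lane

### The job

Load the sample rack into the sampler: slide it, tubes and all, up over the step at the lane's mouth and along the lane under the hold-down lips until it is fully home against the end stop, pressing only gently. Keep the rack low and near level the whole way, do not carry it through the air, and keep its tubes in it. Then shoot the cross bolt fully home behind the rack, let go, and leave the vial beside the sampler, the bottle with the black cap at the front and the metal tube rack where they stand.

Things in the scene. Friction and masses are not known exactly. Their poses are not given: they have to be found in the camera images.
- sampler: Rack sampler, fixed: a white bed 196 mm long (x), 100 wide, 8 high. Origin: middle of its front edge at bench height; x runs along the lane into the sampler, y to the lane's left, z up. Reader box left of the lane: x 81 to 115, y 27 to 49 mm, top 60 mm over the bench; drive housing at x 163 to 197 mm, top 80 mm. The rack must not press on the sampler with more than about 20 N.
- mouth (a point): Middle of the bed's front edge, at its top: a square step of 8 mm up from the bench. Behind it the lane's mouth is flared, open above: 54 mm wide 10 mm behind the edge, narrowing to 37 mm at 44 mm; flares 20 mm over the bench. From there the lane is 37 mm wide between walls 26 mm over the bench. Left of the edge is the bolt's keeper (y 31 to 41 mm), right of it the bolt's guide.
- lips (a point): Point between the front ends of the two steel hold-down lips, 50 mm behind the bed's front edge. The lips run on to 154 mm, overhang the lane on both sides with 28 mm clear between them, and their underside, where this point lies, is 9 mm over the bed: the rack's 5 mm foot must pass under them near level.
- lane_end (a point): Point on the bed 130 mm behind its front edge. The face of the rigid aluminium stop block (26 mm wide) lies 0 to 12 mm beyond this point: it is clamped at a setting that differs each time and is not measured, so the rack's nose must find it by feel.
- plunger (a joint): Rack-present plunger, an 8 mm steel pin that stands 4 mm out of the stop block's face, 22 mm over the bench; value = how far it is pressed in: 0 free, 0.004 fully in, flush with the face (the rack is then home). Its spring is weak, below 0.4 N, and does not push a rack back.
- bolt (a joint): Cross bolt, a 9 mm square steel bar that slides along the sampler's +y through the mouth, at x = 3 mm, 15 mm over the bench, behind the tail of a rack that is home; value 0 drawn back to the right, 0.054 fully shot, its tip in the keeper on the left. It moves with 2 N of friction and stays where it is left.
- bolt_pin (a point): Point on the bolt's upright pull pin, 55 mm over the bench; the pin is 13 mm in diameter with a black sleeve from 44 to 70 mm over the bench, top at 70 mm. It moves with the bolt along the sampler's y: from y = -92 mm (value 0) to -38 mm (value 0.054), at x = 3 mm of the sampler.
- rack: Grey plastic sample rack standing on the bench before the sampler's mouth, 0.2 kg (varies by a third), 116 mm long (x), foot 34 mm wide and 5 mm thick, body above it 21.5 mm wide and 56 mm high with five tube pockets, grip post at the tail. Origin: middle of its underside; x points to its nose (the end without the post), z up. It goes into the lane nose first.
- rack_grip (a point): Grip point on the rack's upright post, 76 mm over the rack's underside, 45 mm behind the rack's origin; the post is 14 mm wide (along the rack's y), 24 mm long (x), its top 93 mm over the underside; grasp it across its 14 mm from above, firmly: the rack is nose-heavy and swings down in a slack grip. The rack's underside ends 13 mm behind this point (tail) and 103 mm ahead of it (nose).
- rack_nose (a point): Middle of the lower edge of the rack's nose, 58 mm ahead of its origin.
- rack_tail (a point): Middle of the lower edge of the rack's tail, 58 mm behind its origin.
- tube_a: Capped blood tube, 92 mm long, loose in the rack's foremost pocket, origin at its lower end; its cap reaches 97 mm over the rack's underside.
- tube_b: The same in the second pocket from the nose.
- tube_c: The same in the fourth pocket from the nose.
- vial: Bystander: white vial with green cap, 34 mm across, 62 mm high, origin under it.
- reagent: Bystander: white bottle with black cap near the front edge, 38 mm across, 89 mm high, origin under it.
- spare_rack: Bystander: metal rack with tubes, 171 x 56 x 108 mm, origin under its middle.

How it is judged:
On the way, in this order (a step that is already met when the one before it is completed fails the run):
1. the rack's nose is up on the bed, in the lane's mouth (x of rack_nose in the frame of sampler above 0.02 m and z of rack_nose in the frame of sampler between 0.005 and 0.035 m and y of rack_nose in the frame of sampler between -0.02 and 0.02 m), for 0.1 s.
2. the rack is home: it stands on the bed and presses the plunger of the end stop in to within 1.5 mm (value of joint plunger above 0.0025 m and z of rack_tail in the frame of sampler between 0.005 and 0.011 m and z of rack_nose in the frame of sampler between 0.005 and 0.011 m), for 0.2 s.
3. the cross bolt is shot behind it (value of joint bolt above 0.045 m), for 0.2 s.
At the end, for the whole second after the job is handed in: The rack stands level on the sampler's bed in the lane (4 mm sideways, 3 mm in height), nose against the end stop with the plunger in by at least 2.5 of its 4 mm, the bolt shot by at least 45 of its 54 mm behind its tail, all three tubes down in their pockets, at rest (all of step 2 and value of joint bolt above 0.045 m and y of rack_tail in the frame of sampler between -0.004 and 0.004 m and y of rack_nose in the frame of sampler between -0.004 and 0.004 m and x of rack_tail in the frame of sampler above 0.006 m and linear speed of rack below 0.01 m/s and z of each of tube_a, tube_b, tube_c in the frame of rack below 0.012 m); the robot touches nothing.
It fails at once if the rack presses on the sampler with more than 22 N (catching, wedging or ramming the stop) (contact force between rack and sampler above 22 N).
It fails at once if the rack is tipped more than 17 degrees (angle between rack's own z axis and vertical above 0.3 rad).
It fails at once if the rack is carried: its tail more than 25 mm over the bench (z of rack_tail in the frame of sampler above 0.025 m).
It fails at once if a tube comes up out of its pocket by more than 20 mm (z of any of tube_a, tube_b, tube_c in the frame of rack above 0.025 m).
It fails at once if the vial, the black-capped bottle or the metal rack is shifted by more than 20 mm (distance of any of vial, reagent, spare_rack from where it was at the start of the episode above 0.02 m).
It also fails if it takes over 64 s, if anything falls off the work surface, if the arm or the gripper's body presses on something with over 40 N, if the wrist force passes 120 N, or if a joint passes its speed limit or range.

### The arm

A 6-joint arm with a two-finger parallel gripper is mounted at the origin on a cart in front of the work surface, level with it; the furniture and walls round the work are solid. World frame = base frame: x ahead of the robot, y to its left, z up, the work surface at z = 0. Lengths are in m, angles in rad, forces in N, time in s.
With the tool pointing down it reaches from about 0.375 to 0.975 m from the base axis. Payload 3.8 kg.
Tool frame: the origin (TCP) lies at the very end of the fingers, on their centre line; the grasp point (between the pads) lies 19 mm behind it; z points along the fingers, y is the line along which they close (so a half turn about z gives the same grasp; the last joint's range is limited). The gripper opens to 85 mm and grips with 20 to 120 N. Pads are 22 mm wide; open, the fingers measure 114 mm over their backs; the gripper's body (76 mm by 85 mm) begins 54 mm behind the grasp point. The pads swing forward as they close: fully open they stand 13 mm farther back than shut.
Start: joints at [1.113, 0.264, 1.604, -0, 1.274, -0.037], TCP at [0.276, 0.616, 0.231] pointing down, gripper open.
Joint ranges: [-2.63, 2.63], [-0.94, 2.18], [0.31, 2.57], [-1.31, 4.45], [0, 2.66], [-2.55, 2.55]. Speed limits (rad/s): [2.57, 2.57, 3.14, 3.14, 3.14, 3.14].

### API

Orientations are given as a unit quaternion [w, x, y, z].
In Python, from cell import ctrl gives the robot as it stands.
- The arm moves only by the shell command python3 -m crank 'ROWS' [OPENING] [FORCE]. ROWS is JSON, a list of rows, each an object of numbers: "tx", "ty", "tz": the shift along the world's x, y, z in units of 15 cm (1.0 is 15 cm); "wx", "wy", "wz": the turn, a rotation vector about the world's x, y, z in units of 90 degrees (1.0 is 90 degrees). A call has 1 to 5 rows; each row is the pose to reach, as a shift and turn from the pose commanded when the call began; what a row does not reach only later rows make up. A row lasts 1/10 s, in which the tool goes at most 50 mm and 8.59 degrees, less where a joint would pass 70% of its speed; a pose out of reach is approached as far as the arm can. A call with a number of a shift or a turn outside -1 to 1 is refused whole. A call with a gripper value outside its range is refused whole. OPENING is the opening, from 0 (shut) to 1 (fully open), set as the call begins (- or left out, the last holds). The fingers move at their own pace and stop on an object; FORCE is the grip in N (left out, the last holds). Time passes only in rows, so rows that repeat a pose let the fingers close. It gives the time, the measured TCP pose, the force, the opening and the grip force at its end, in the units of the state.
- ctrl.get_state(): the state, without advancing time (a new reading comes with each control period).
- ctrl.capture(name): name is "scene" or "top" or "wrist"; returns (picture, depth): 480x640x3 uint8, red, green, blue; 480x640 float32, m along the optical axis (not along the pixel's ray), 0 where there is no reading.
- ctrl.get_calibration(name): a dict with "intrinsics" (3x3 intrinsics, pixels), "camera_from_world" (4x4, takes a point from world to camera coordinates). Camera axes: x right, y up, looking along -z (the intrinsics and any distortion apply to the point x, -y, -z); pixel columns grow to the right and rows downward; lengths in m; the calibration is good to about 2 mm. A picture is of the moment at which its call begins: read the wrist's pose just before it. get_calibration takes no time and is no camera call; for the wrist camera it gives the pose at the moment of the call.
- ctrl.job_done(): hands the job in; it is judged then, once.
Trained networks look in the newest picture that a camera, given by its name, has taken for a name from the list of things; names that differ only in an ending like _2 or _b are one class to them, and where a whole thing is asked for, a point or a joint stands for the part that bears it (a point fixed in the world has none). Each returns a list of dicts, best first, with "score" (0 to 1); they miss things now and then, are a little off and sometimes report something else, mostly with a low value. They report only what shows in the picture. A call takes as long as a camera call.
- ctrl.search_frame(camera, label): "position" ([x, y, z] in m, in world coordinates, good to about 4 mm: the middle of the surface that is visible of it).
- ctrl.spot_point(camera, label): "position" ([x, y, z] in m, in world coordinates, good to about 4 mm: a listed point, or the origin of a listed thing).
The state is a dict: "time_s": time; "qpos": joint angles; "joint_vel": joint speeds; "joint_torque": joint torques, N m; "eef_pos": TCP position; "tcp_rot": TCP orientation; "ft_force": force on the tool from outside, world axes, zero at the start; "moment": the same for the moment, N m; "grip_width": finger opening in m; "grip_force": force on a finger pad.
Only numpy, scipy, OpenCV 4.12 (cv2) and the standard library are available. Lean on these libraries where they do the work, as an engineer would, in place of code of your own. Each camera call takes 0.05 s, during which the arm holds its last target. There are 200 camera calls.

## Working session

There is one attempt and no reset: what is moved stays moved. The work goes in short steps, Python scripts to look and compute and a shell command to move; the robot and the scene stay as the last step left them, time stands still between calls to the robot, and variables do not carry over. Pictures are saved under pics/ and viewed, at most 10 in all, crops included, and the job is handed in when it is done.

```bash
mkdir -p pics; ls
python3 - <<'E'
from cell import ctrl
import cv2,numpy as np
for c in ("top","scene"):
    im,d=ctrl.capture(c); cv2.imwrite(f"pics/{c}0.png",im[:,:,::-1])
    for l in ["sampler","mouth","lips","lane_end","bolt_pin","rack","rack_grip","rack_nose","rack_tail","vial","reagent","spare_rack"]:
        r=ctrl.spot_point(c,l)[:2]
        print(c,l,[(np.round(x["position"],4).tolist(),round(x["score"],2)) for x in r])
s=ctrl.get_state(); print(s)
E
```

```text
pics
top sampler [([0.567, -0.3135, 0.0031], 0.76)]
top mouth [([0.564, -0.3177, 0.0051], 0.74), ([0.4269, -0.2802, 0.0732], 0.46)]
top lips [([0.6168, -0.3292, 0.0154], 0.78)]
top lane_end [([0.6988, -0.3543, 0.0095], 0.83), ([0.4717, -0.2896, -0.0022], 0.39)]
top bolt_pin [([0.5468, -0.4029, 0.0582], 0.62)]
top rack [([0.4774, -0.289, -0.0018], 0.88)]
top rack_grip [([0.4276, -0.2843, 0.0751], 0.65), ([0.4757, -0.2893, -0.0006], 0.26)]
top rack_nose [([0.5332, -0.3021, 0.0011], 0.61)]
top rack_tail [([0.4151, -0.2689, -0.0031], 0.75)]
top vial [([0.6391, -0.4285, 0.0009], 0.48)]
top reagent [([0.4271, -0.0726, -0.0032], 0.8)]
top spare_rack [([0.524, -0.5945, 0.002], 0.79)]
scene sampler [([0.569, -0.3149, 0.0024], 0.87), ([0.5653, -0.3191, 0.0077], 0.6)]
scene mouth [([0.5637, -0.3203, 0.0096], 0.71), ([0.4669, -0.2825, 0.0036], 0.43)]
scene lips [([0.617, -0.3304, 0.0142], 0.57)]
scene lane_end [([0.6913, -0.3459, 0.0069], 0.91)]
scene bolt_pin [([0.5469, -0.4075, 0.0558], 0.56)]
scene rack [([0.4741, -0.2854, -0.0006], 0.76)]
scene rack_grip [([0.4319, -0.278, 0.0751], 0.68), ([
[... 288 characters left out ...]
]
{'time_s': 1.3, 'qpos': array([ 1.11309612e+00,  2.63892133e-01,  1.60402540e+00, -2.78964428e-05,
        1.27368188e+00, -3.69109764e-02]), 'joint_vel': array([-0.00093019, -0.00152104, -0.00129097,  0.00174432, -0.00108144,
        0.00045534]), 'joint_torque': array([-1.71961292e-03, -5.15075362e+01, -3.67704177e+01, -1.88267688e-05,
        9.71889094e-04, -2.13209239e-05]), 'eef_pos': array([0.27573621, 0.61609915, 0.23127128]), 'tcp_rot': array([ 1.21041687e-05,  2.08841836e-01,  9.77949430e-01, -6.54090609e-06]), 'ft_force': array([-0.17655682, -0.02063501,  1.20876236]), 'moment': array([-0.05289231,  0.0001665 , -0.00983699]), 'grip_force': 0.0, 'grip_width': 0.08529427528694396}
```

View pics/top0.png

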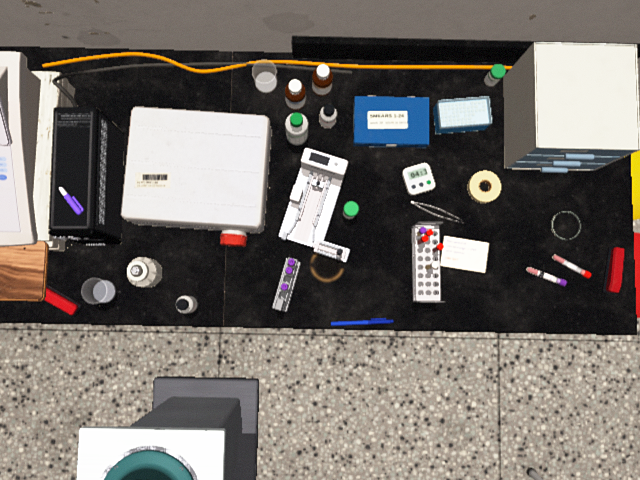

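```bash
cat > h.py <<'E'
from cell import ctrl
import numpy as np
from scipy.spatial.transform import Rotation as R
def rot(s): return R.from_quat(np.roll(s['tcp_rot'],-1))
E
python3 - <<'E'
from h import *
# fit sampler frame: mouth, lips(50), lane_end(130), bolt_pin (3,-92)
L=np.array([[0,0],[0,0],[0,0],[0,0],[.05,0],[.05,0],[.13,0],[.13,0],[.003,-.092],[.003,-.092]])
W=np.array([[.567,-.3135],[.569,-.3149],[.564,-.3177],[.5637,-.3203],[.6168,-.3292],[.617,-.3304],[.6988,-.3543],[.6913,-.3459],[.5468,-.4029],[.5469,-.4075]])
def fit(L,W):
    a=(L-L.mean(0))@[1,1j]; b=(W-W.mean(0))@[1,1j]; th=np.angle((b*a.conj()).sum())
    z=(W.mean(0)@[1,1j])-np.exp(1j*th)*(L.mean(0)@[1,1j]); return z,th,np.abs(W@[1,1j]-z-np.exp(1j*th)*(L@[1,1j]))
print("sampler",fit(L,W))
L=np.array([[0,0],[0,0],[-.045,0],[-.045,0],[.058,0],[.058,0],[-.058,0],[-.058,0]])
W=np.array([[.4774,-.289],[.4741,-.2854],[.4276,-.2843],[.4319,-.278],[.5332,-.3021],[.5277,-.3028],[.4151,-.2689],[.4222,-.2732]])
print("rack",fit(L,W))
s=ctrl.get_state();print(rot(s).as_matrix().round(3))
E
```

```text
sampler (np.complex128(0.5674636839839917-0.3164994208087104j), np.float64(-0.25901658405677025), array([0.00303505, 0.00221775, 0.00366586, 0.00534881, 0.00100977,
       0.00162699, 0.00724319, 0.00430349, 0.00329891, 0.00130496]))
rack (np.complex128(0.47455999260694554-0.2882074155390273j), np.float64(-0.24648065014959236), array([0.00294853, 0.00284485, 0.00781276, 0.00124769, 0.00240691,
       0.00313821, 0.006075  , 0.00398019]))
[[-0.913  0.408  0.   ]
 [ 0.408  0.913 -0.   ]
 [-0.    -0.    -1.   ]]
```

The picture shows the rack at (286,285) before the sampler mouth at (305,240), vial at (350,210), bottle at (187,303) and metal rack at (427,262). This agrees with the networks. Next I check obstacle heights on the transit path and take a closer sampler/rack pose from depth.

```bash
cat >> h.py <<'E'
def cloud(c):
    im,d=ctrl.capture(c); k=ctrl.get_calibration(c); K=k["intrinsics"]; T=np.linalg.inv(k["camera_from_world"])
    v,u=np.nonzero(d>0); z=d[v,u]
    P=np.c_[(u-K[0,2])/K[0,0]*z,-(v-K[1,2])/K[1,1]*z,-z,np.ones(len(z))]@T.T
    return im,P[:,:3],im[v,u],u,v
E
python3 - <<'E'
from h import *
import cv2
im,P,C,u,v=cloud("top")
for y0 in np.arange(.7,-.5,-.1):
    r=[]
    for x0 in (.25,.35,.4,.45,.5,.55,.6):
        m=(abs(P[:,0]-x0-.025)<.025)&(abs(P[:,1]-y0)<.05)
        r.append(round(float(P[m,2].max()),2) if m.any() else None)
    print(round(y0,1),r)
im,d=ctrl.capture("scene"); 
m=(abs(P[:,0]-.5)<.15)&(abs(P[:,1]+.3)<.1)
cv2.imwrite("pics/s1.png",im[:,:,::-1])
E
```

```text
0.7 [-0.83, None, None, None, None, None, None]
0.6 [-0.83, None, None, None, None, None, None]
0.5 [-0.83, None, None, None, None, None, None]
0.4 [-0.83, None, -0.0, None, None, None, None]
0.3 [-0.82, 0.01, 0.11, 0.11, 0.15, 0.17, 0.19]
0.2 [-0.83, 0.03, 0.11, 0.11, 0.15, 0.21, 0.21]
0.1 [-0.83, 0.01, 0.07, 0.07, 0.01, 0.21, 0.22]
0.0 [-0.83, 0.01, 0.01, 0.12, 0.11, 0.1, 0.12]
-0.1 [-0.83, 0.01, 0.1, 0.01, 0.01, 0.11, 0.12]
-0.2 [-0.83, 0.01, 0.01, 0.01, 0.01, 0.11, 0.11]
-0.3 [-0.83, 0.01, 0.1, 0.1, 0.1, 0.03, 0.03]
-0.4 [-0.83, 0.02, 0.01, 0.01, 0.07, 0.07, 0.07]
```

View pics/s1.png

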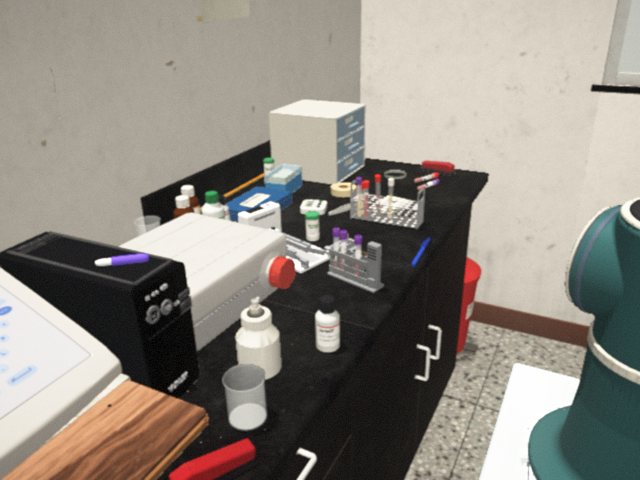

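```bash
python3 -m crank '[{"tx":0.25,"ty":-0.33,"tz":0.1,"wz":0.05},{"tx":0.5,"ty":-0.66,"tz":0.1,"wz":0.11},{"tx":0.8,"ty":-1,"tz":0.1,"wz":0.11},{"tx":0.8,"ty":-1,"tz":0.1,"wz":0.11}]' 1 
python3 -m crank '[{"ty":-0.33},{"ty":-0.66},{"ty":-1},{"ty":-1}]'
python3 -m crank '[{"ty":-0.33},{"ty":-0.66},{"ty":-1},{"ty":-1}]'
python3 -m crank '[{"ty":-0.33},{"ty":-0.66},{"ty":-1},{"ty":-1}]'
python3 -m crank '[{"ty":-0.33},{"ty":-0.66},{"ty":-1},{"ty":-1},{"ty":-1}]'
```

```text
validation failed for argument at $[0]...
validation failed for argument at $[0]...
validation failed for argument at $[0]...
validation failed for argument at $[0]...
validation failed for argument at $[0]...
```

```bash
python3 -m crank '[{"tx":0.25,"ty":-0.33,"tz":0.1,"wx":0,"wy":0,"wz":0.05},{"tx":0.5,"ty":-0.66,"tz":0.1,"wx":0,"wy":0,"wz":0.11},{"tx":0.8,"ty":-1,"tz":0.1,"wx":0,"wy":0,"wz":0.11},{"tx":0.8,"ty":-1,"tz":0.1,"wx":0,"wy":0,"wz":0.11}]' 1
```

```text
time_s: 1.8
eef_pos: [0.3969, 0.4645, 0.2467]
tcp_rot: [0.0, 0.124, 0.992, 0.0]
ft_force: [0.9, 0.4, 0.4]
grip_width: 0.0852
grip_force: 0.0
```

```bash
python3 -m crank '[{"tx":0,"ty":-0.33,"tz":0,"wx":0,"wy":0,"wz":0},{"tx":0,"ty":-0.66,"tz":0,"wx":0,"wy":0,"wz":0},{"tx":0,"ty":-1,"tz":0,"wx":0,"wy":0,"wz":0}]'
python3 -m crank '[{"tx":0,"ty":-0.33,"tz":0,"wx":0,"wy":0,"wz":0},{"tx":0,"ty":-0.66,"tz":0,"wx":0,"wy":0,"wz":0},{"tx":0,"ty":-1,"tz":0,"wx":0,"wy":0,"wz":0}]'
python3 -m crank '[{"tx":0,"ty":-0.33,"tz":0,"wx":0,"wy":0,"wz":0},{"tx":0,"ty":-0.66,"tz":0,"wx":0,"wy":0,"wz":0},{"tx":0,"ty":-1,"tz":0,"wx":0,"wy":0,"wz":0}]'
python3 -m crank '[{"tx":0,"ty":-0.33,"tz":0,"wx":0,"wy":0,"wz":0},{"tx":0,"ty":-0.66,"tz":0,"wx":0,"wy":0,"wz":0},{"tx":0,"ty":-1,"tz":0,"wx":0,"wy":0,"wz":0}]'
python3 -m crank '[{"tx":0,"ty":-0.33,"tz":0,"wx":0,"wy":0,"wz":0},{"tx":0,"ty":-0.66,"tz":0,"wx":0,"wy":0,"wz":0},{"tx":0.1,"ty":-0.9,"tz":0,"wx":0,"wy":0,"wz":0},{"tx":0.1,"ty":-0.9,"tz":0,"wx":0,"wy":0,"wz":0}]'
python3 - <<'E'
from h import *
import cv2
im,P,C,u,v=cloud("wrist"); cv2.imwrite("pics/w1.png",im[:,:,::-1])
print(ctrl.get_state()["eef_pos"])
for l in ["sampler","mouth","rack","rack_grip","rack_nose","rack_tail","bolt_pin","lips"]:
    print(l,[(np.round(x["position"],4).tolist(),round(x["score"],2)) for x in ctrl.spot_point("wrist",l)[:2]])
E
```

```text
time_s: 2.1
eef_pos: [0.3958, 0.3153, 0.2462]
tcp_rot: [0.0, 0.124, 0.992, -0.0]
ft_force: [0.7, -0.8, 1.1]
grip_width: 0.0857
grip_force: 0.0
time_s: 2.4
eef_pos: [0.3954, 0.1664, 0.2466]
tcp_rot: [0.001, 0.123, 0.992, 0.0]
ft_force: [1.3, -0.1, -1.0]
grip_width: 0.0853
grip_force: 0.0
time_s: 2.7
eef_pos: [0.3954, 0.0173, 0.2468]
tcp_rot: [0.001, 0.123, 0.992, 0.0]
ft_force: [1.4, -0.2, -0.0]
grip_width: 0.0855
grip_force: 0.0
time_s: 3.0
eef_pos: [0.3954, -0.1319, 0.2469]
tcp_rot: [0.001, 0.124, 0.992, -0.0]
ft_force: [1.3, -0.0, -0.3]
grip_width: 0.0852
grip_force: 0.0
time_s: 3.4
eef_pos: [0.4115, -0.2692, 0.2464]
tcp_rot: [0.001, 0.126, 0.992, -0.001]
ft_force: [-0.0, 0.8, 0.2]
grip_width: 0.0856
grip_force: 0.0
[ 0.41082343 -0.2668053   0.24615087]
sampler [([0.5668, -0.3143, 0.0009], 0.8), ([0.4297, -0.2783, 0.0789], 0.36)]
mouth [([0.5725, -0.3205, 0.0058], 0.88)]
rack [([0.6434, -0.4307, 0.0058], 0.68), ([0.471, -0.2885, 0.0007], 0.65)]
rack_grip [([0.4282, -0.2764, 0.0763], 0.64)]
rack_nose [([0.5294, -0.3015, -0.0002], 0.7)]
rack_tail [([0.4151, -0.2765, -0.0003], 0.88)]
bolt_pin [([0.5449, -0.4041, 0.0563], 0.61), ([0.4141, -0.2747, -0.0023], 0.36)]
lips [([0.6165, -0.3296, 0.015], 0.73)]
```

View pics/w1.png

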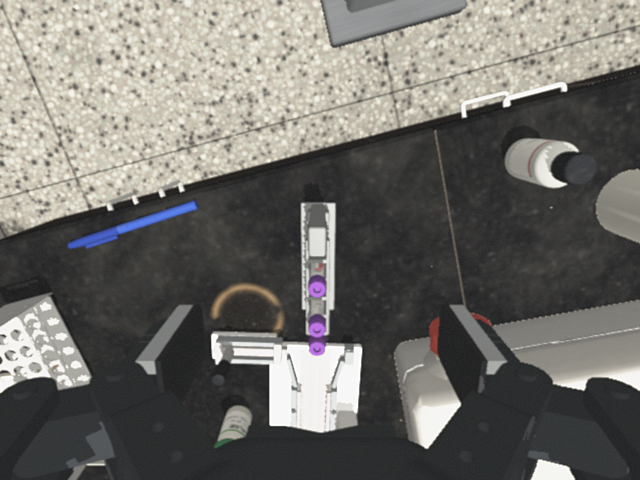

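Run:
```python
from h import *
def rel(P,o,th):
    c,s=np.cos(th),np.sin(th); d=P[:,:2]-o; return np.c_[d[:,0]*c+d[:,1]*s,-d[:,0]*s+d[:,1]*c,P[:,2]]
def unrel(q,o,th):
    c,s=np.cos(th),np.sin(th); return np.array(o)+[q[0]*c-q[1]*s,q[0]*s+q[1]*c]
for cam in("wrist","top"):
    im,P,C,u,v=cloud(cam); 
    o=(.4735,-.2875);th=-.25
    Q=rel(P,o,th)
    m=(abs(Q[:,0]+.045)<.02)&(abs(Q[:,1])<.02)&(abs(Q[:,2]-.093)<.006)
    q=Q[m]; print(cam,"post",m.sum(),q.min(0),q.max(0),q.mean(0), unrel(q.mean(0)[:2],o,th))
    # purple caps
    c=C.astype(int); m2=(abs(Q[:,0])<.07)&(abs(Q[:,1])<.03)&(Q[:,2]>.085)&(c[:,2]-c[:,1]>50)
    q=Q[m2]; 
    if len(q)>5: print("caps",len(q),np.polyfit(q[:,0],q[:,1],1))
    # foot: z<.012 grey bright near
    m3=(Q[:,2]<.012)&(abs(Q[:,1])<.03)&(abs(Q[:,0])<.07)&(c.min(1)>100)
    q=Q[m3]; print("foot",len(q),q.min(0) if len(q) else 0,q.max(0) if len(q) else 0)
    for xa in(-.05,-.02,.01,.03,.05):
        g=q[abs(q[:,0]-xa)<.008]
        if len(g)>8: print("  x",xa,np.percentile(g[:,1],[2,98]).round(4),len(g))
    o=(.567,-.3165);th=-.259
    Q=rel(P,o,th)
    # bed z~8mm, bright; front edge
    m4=(abs(Q[:,2]-.008)<.005)&(c.min(1)>150)&(abs(Q[:,1])<.05)&(Q[:,0]>-.02)&(Q[:,0]<.03)
    q=Q[m4]
    for ya in(-.015,-.005,.005,.015):
        g=q[abs(q[:,1]-ya)<.004]; print("edge",ya,np.percentile(g[:,0],2).round(4) if len(g) else None)
    m5=(abs(Q[:,1])<.04)&(Q[:,2]>.019)&(Q[:,2]<.035)
    for xa in(.06,.075,.09,.11,.13,.15):
        g=Q[m5&(abs(Q[:,0]-xa)<.006)]
        L=g[g[:,1]>0][:,1];Rr=g[g[:,1]<0][:,1]
        print(" wall",xa,len(L),len(Rr),(L.min().round(4),Rr.max().round(4),L.max().round(4),Rr.min().round(4)) if len(L) and len(Rr) else 0)
    m6=(abs(Q[:,0]-.003)<.02)&(abs(Q[:,1]+.092)<.02)&(Q[:,2]>.06)&(Q[:,2]<.08)
    print("pin",m6.sum(),Q[m6].mean(0) if m6.any() else 0)
```

```text
wrist post 537 [-0.05833626 -0.0070313   0.08728581] [-0.03394496  0.00644643  0.09488833] [-0.04720552 -0.00014428  0.09208507] [ 0.42772629 -0.27596096]
caps 726 [-6.79410914e-03  6.13713149e-05]
foot 1322 [-0.0689849  -0.02714369 -0.85788856] [0.06487101 0.027745   0.01060441]
  x -0.05 [-0.024   0.0168] 281
  x -0.02 [-0.0164  0.0172] 161
  x 0.01 [-0.0168  0.0174] 139
  x 0.03 [-0.0171  0.0166] 122
  x 0.05 [-0.0174  0.0168] 122
edge -0.015 0.0002
edge -0.005 0.0022
edge 0.005 0.0129
edge 0.015 0.0007
 wall 0.06 103 100 (np.float64(0.0141), np.float64(-0.0144), np.float64(0.0251), np.float64(-0.0252))
 wall 0.075 89 90 (np.float64(0.0142), np.float64(-0.0146), np.float64(0.031), np.float64(-0.0255))
 wall 0.09 103 43 (np.float64(0.0133), np.float64(-0.0147), np.float64(0.0387), np.float64(-0.0254))
 wall 0.11 0 0 0
 wall 0.13 0 0 0
 wall 0.15 0 0 0
pin 178 [-0.00090114 -0.08893245  0.06595198]
top post 7 [-0.0363909  -0.00847427  0.08917401] [-0.0320141  -0.00072715  0.09816858] [-0.03377123 -0.00569104  0.09317492] [ 0.43937065 -0.28465899]
caps 117 [-0.00671483 -0.00218406]
fo
[... 220 characters left out ...]
edge -0.005 0.0032
edge 0.005 0.0031
edge 0.015 0.0039
 wall 0.06 28 25 (np.float64(0.0127), np.float64(-0.0154), np.float64(0.0244), np.float64(-0.0268))
 wall 0.075 26 26 (np.float64(0.0122), np.float64(-0.0159), np.float64(0.0239), np.float64(-0.0272))
 wall 0.09 37 25 (np.float64(0.0118), np.float64(-0.0169), np.float64(0.0398), np.float64(-0.0278))
 wall 0.11 27 26 (np.float64(0.0111), np.float64(-0.0169), np.float64(0.0221), np.float64(-0.0284))
 wall 0.13 34 42 (np.float64(0.0002), np.float64(-0.0003), np.float64(0.0216), np.float64(-0.0287))
 wall 0.15 35 39 (np.float64(0.0003), np.float64(-0.0002), np.float64(0.0217), np.float64(-0.0296))
pin 28 [ 0.00297392 -0.09077654  0.06809445]
```

The wrist view shows the rack straight before the mouth: post at (317,240), caps (317,288–348), bed front edge at row 345 and the bolt pin at (218,375). The lane yaw differs between the cameras, so I take a view right over the lane.

```bash
python3 -m crank '[{"tx":0.33,"ty":-0.09,"tz":0,"wx":0,"wy":0,"wz":0},{"tx":0.66,"ty":-0.18,"tz":0,"wx":0,"wy":0,"wz":0},{"tx":1,"ty":-0.27,"tz":0,"wx":0,"wy":0,"wz":0},{"tx":1,"ty":-0.27,"tz":0,"wx":0,"wy":0,"wz":0},{"tx":1,"ty":-0.27,"tz":0,"wx":0,"wy":0,"wz":0}]'
python3 - <<'E'
from h import *
import cv2
im,P,C,u,v=cloud("wrist"); cv2.imwrite("pics/w2.png",im[:,:,::-1]); c=C.astype(int)
print(ctrl.get_state()["eef_pos"])
o=np.array((.567,-.3165));th=-.265; cc,ss=np.cos(th),np.sin(th); d=P[:,:2]-o
Q=np.c_[d[:,0]*cc+d[:,1]*ss,-d[:,0]*ss+d[:,1]*cc,P[:,2]]
xs=np.arange(.055,.151,.008);A=[]
for xa in xs:
    g=Q[(abs(Q[:,0]-xa)<.004)&(abs(Q[:,1])<.027)&(Q[:,2]>.0155)&(Q[:,2]<.035)]
    L=g[g[:,1]>0.008][:,1];r=g[g[:,1]<-.008][:,1]
    if len(L)>5 and len(r)>5: A.append((xa,L.min(),r.max())); print(np.round(A[-1],4))
A=np.array(A); print("centre",np.polyfit(A[:,0],(A[:,1]+A[:,2])/2,1))
for ya in(-.02,-.01,0,.01,.02):
    g=Q[(abs(Q[:,1]-ya)<.003)&(abs(Q[:,2]-.008)<.004)&(c.min(1)>130)&(abs(Q[:,0])<.03)]
    print("edge",ya,np.percentile(g[:,0],[1,5]).round(4) if len(g)else 0,np.median(g[:,2]) if len(g) else 0)
m=(abs(Q[:,0]-.003)<.02)&(abs(Q[:,1]+.092)<.02)&(Q[:,2]>.066)&(Q[:,2]<.08); print("pin",Q[m].mean(0),P[m].mean(0),np.ptp(Q[m],0))
# stop block face: points with z>.015 |y|<.013
g=Q[(abs(Q[:,1])<.010)&(Q[:,0]>.12)&(Q[:,0]<.16)&(Q[:,2]>.018)]; print("stop",np.percentile(g[:,0],[1,5,50]) if len(g) else 0)
# rack post / tubes
w=(Q[:,0]<0)&(Q[:,0]>-.16)&(abs(Q[:,1])<.03)&(Q[:,2]>.09)
print("caps/post in sampler frame",w.sum(), np.polyfit(Q[w][:,0],Q[w][:,1],1) if w.sum()>20 else 0)
E
```

```text
time_s: 4.45
eef_pos: [0.5615, -0.3051, 0.2451]
tcp_rot: [-0.001, 0.123, 0.992, 0.0]
ft_force: [0.3, 0.1, -0.0]
grip_width: 0.0854
grip_force: 0.0
[ 0.56042037 -0.30488421  0.24555037]
[ 0.055   0.0143 -0.0142]
[ 0.063   0.0144 -0.0142]
[ 0.071   0.0146 -0.0142]
[ 0.079   0.0138 -0.0142]
[ 0.087   0.0139 -0.0143]
[ 0.095   0.014  -0.0151]
[ 0.103   0.0132 -0.0152]
[ 0.111   0.0133 -0.0152]
[ 0.119   0.0135 -0.0152]
[ 0.127   0.0085 -0.0081]
[ 0.135   0.0106 -0.0153]
[ 0.143   0.0129 -0.0085]
centre [-2.07153931e-03 -6.69239495e-05]
edge -0.02 [-0.001   0.0001] 0.007896731377149135
edge -0.01 [-0.0006  0.0001] 0.008270541271213017
edge 0 [-0.0004  0.0001] 0.0081591356195298
edge 0.01 [-0.0001  0.0006] 0.008202960718698082
edge 0.02 [-0.0001  0.0006] 0.008056445996595218
pin [ 0.0002211  -0.089289    0.06781518] [ 0.54382777 -0.40273005  0.06781518] [0.01194878 0.01248001 0.00372979]
stop [0.12585279 0.12678264 0.13190315]
caps/post in sampler frame 19703 [-0.01108879 -0.00088684]
```

View pics/w2.png

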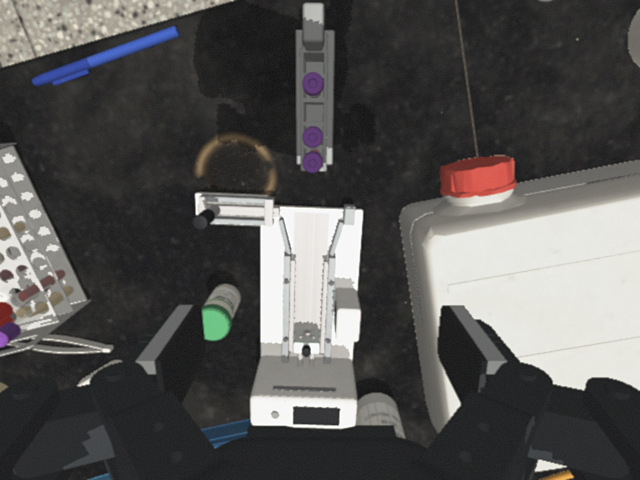

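The wrist view shows the lane between the lips from (290,255) to (330,255), the plunger and stop at (305,340), the bolt pin at (205,217) and the vial at (218,320). Fit: the sampler origin is about (0.5672,-0.3158) with yaw -0.28, and the post is at (0.4287,-0.2764), already on the lane axis within 1 mm.

```bash
python3 -m crank '[{"tx":-0.3,"ty":0.06,"tz":0,"wx":0,"wy":0,"wz":-0.01},{"tx":-0.6,"ty":0.13,"tz":0,"wx":0,"wy":0,"wz":-0.021},{"tx":-0.879,"ty":0.19,"tz":0,"wx":0,"wy":0,"wz":-0.021},{"tx":-0.879,"ty":0.19,"tz":-0.3,"wx":0,"wy":0,"wz":-0.021},{"tx":-0.879,"ty":0.19,"tz":-0.5,"wx":0,"wy":0,"wz":-0.021}]' 0.6
python3 -m crank '[{"tx":0,"ty":0,"tz":-0.2,"wx":0,"wy":0,"wz":0},{"tx":0,"ty":0,"tz":-0.2,"wx":0,"wy":0,"wz":0},{"tx":0,"ty":0,"tz":-0.2,"wx":0,"wy":0,"wz":0}]'
python3 - <<'E'
from h import *
s=ctrl.get_state();T=rot(s).as_matrix();print(s["eef_pos"],np.degrees(np.arctan2(T[1,1],T[0,1])),T[:,2], s["ft_force"])
E
```

```text
time_s: 5.0
eef_pos: [0.4262, -0.2762, 0.1717]
tcp_rot: [0.001, 0.141, 0.99, -0.001]
ft_force: [0.5, 0.6, -1.2]
grip_width: 0.0512
grip_force: 0.0
time_s: 5.3
eef_pos: [0.4277, -0.2764, 0.1419]
tcp_rot: [-0.0, 0.14, 0.99, 0.0]
ft_force: [0.4, 0.9, 0.5]
grip_width: 0.0509
grip_force: 0.0
[ 0.42773159 -0.27644153  0.14185021] 73.87671260762932 [-5.03222655e-04  2.21271236e-04 -9.99999849e-01] [0.41324581 0.90947499 0.49781239]
```

```bash
python3 -m crank '[{"tx":0,"ty":0,"tz":-0.25,"wx":0,"wy":0,"wz":0},{"tx":0,"ty":0,"tz":-0.45,"wx":0,"wy":0,"wz":0},{"tx":0,"ty":0,"tz":-0.54,"wx":0,"wy":0,"wz":0},{"tx":0,"ty":0,"tz":-0.54,"wx":0,"wy":0,"wz":0}]'
python3 -m crank '[{"tx":0,"ty":0,"tz":0,"wx":0,"wy":0,"wz":0},{"tx":0,"ty":0,"tz":0,"wx":0,"wy":0,"wz":0},{"tx":0,"ty":0,"tz":0,"wx":0,"wy":0,"wz":0},{"tx":0,"ty":0,"tz":0,"wx":0,"wy":0,"wz":0},{"tx":0,"ty":0,"tz":0,"wx":0,"wy":0,"wz":0}]' 0 90
```

```text
time_s: 5.7
eef_pos: [0.4283, -0.2765, 0.06]
tcp_rot: [-0.001, 0.14, 0.99, 0.0]
ft_force: [0.1, 0.1, -0.2]
grip_width: 0.0513
grip_force: 0.0
time_s: 6.2
eef_pos: [0.4305, -0.2779, 0.0625]
tcp_rot: [0.002, 0.14, 0.99, -0.001]
ft_force: [-0.7, 0.8, 6.2]
grip_width: 0.0127
grip_force: 88.6
```

```bash
python3 -m crank '[{"tx":0,"ty":0,"tz":0.04,"wx":0,"wy":0,"wz":0},{"tx":0,"ty":0,"tz":0.09,"wx":0,"wy":0,"wz":0},{"tx":0,"ty":0,"tz":0.09,"wx":0,"wy":0,"wz":0},{"tx":0,"ty":0,"tz":0.09,"wx":0,"wy":0,"wz":0}]'
python3 - <<'E'
from h import *
import cv2
im,P,C,u,v=cloud("scene"); 
x0,x1,y0,y1=300,420,210,310
cv2.imwrite("pics/s2.png",cv2.resize(im[y0:y1,x0:x1,::-1],None,fx=6,fy=6,interpolation=cv2.INTER_CUBIC))
for l in ["rack_nose","rack_tail","rack_grip"]:
    print(l,[(np.round(x["position"],4).tolist(),round(x["score"],2)) for x in ctrl.spot_point("scene",l)[:2]])
s=ctrl.get_state(); print(s["eef_pos"],s["ft_force"],s["moment"],rot(s).as_matrix()[:,2])
E
```

```text
time_s: 6.6
eef_pos: [0.4288, -0.2769, 0.0739]
tcp_rot: [0.0, 0.14, 0.99, -0.0]
ft_force: [0.1, 0.2, -3.4]
grip_width: 0.0126
grip_force: 87.9
rack_nose [([0.525, -0.3027, 0.0121], 0.66)]
rack_tail [([0.4179, -0.2703, 0.0127], 0.93)]
rack_grip [([0.4276, -0.2778, 0.0868], 0.62)]
[ 0.42850052 -0.27663673  0.0733306 ] [ 0.3096098   0.27352814 -2.29388164] [ 0.07180675  0.09062864 -0.03685872] [-7.67705088e-04  5.38217869e-04 -9.99999560e-01]
```

View pics/s2.png

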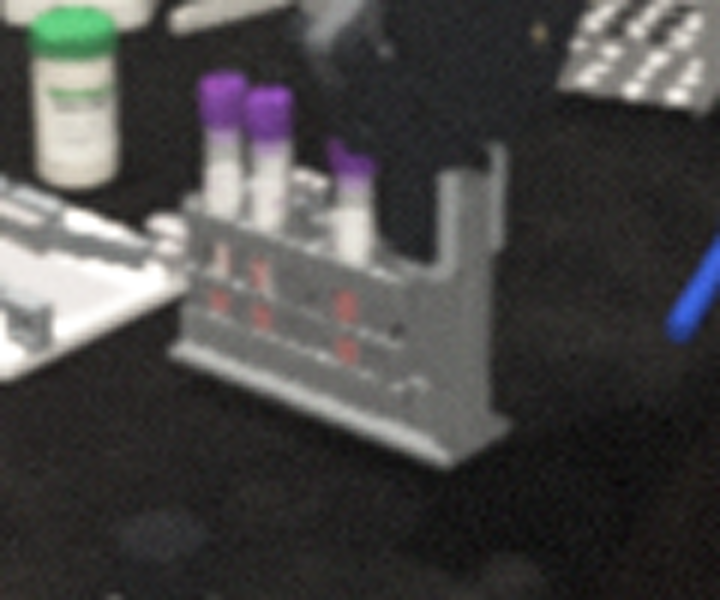

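The rack is 12 mm up, near level (lower edge from (180,350) to (450,460)), with all three tubes in. Moving the nose over the step.

```bash
python3 -m crank '[{"tx":0.08,"ty":-0.02,"tz":0,"wx":0,"wy":0,"wz":0},{"tx":0.18,"ty":-0.045,"tz":0,"wx":0,"wy":0,"wz":0},{"tx":0.3,"ty":-0.08,"tz":0,"wx":0,"wy":0,"wz":0},{"tx":0.417,"ty":-0.115,"tz":0,"wx":0,"wy":0,"wz":0},{"tx":0.417,"ty":-0.115,"tz":0,"wx":0,"wy":0,"wz":0}]'
python3 -m crank '[{"tx":0,"ty":0,"tz":0,"wx":0,"wy":0,"wz":0},{"tx":0,"ty":0,"tz":0,"wx":0,"wy":0,"wz":0}]'
python3 - <<'E'
from h import *
im,P,C,u,v=cloud("scene"); im,P,C,u,v=cloud("top")
for c in("scene","top"):
  for l in ["rack_nose","rack_tail","mouth","lips"]:
    print(c,l,[(np.round(x["position"],4).tolist(),round(x["score"],2)) for x in ctrl.spot_point(c,l)[:1]])
s=ctrl.get_state(); print(s["eef_pos"],s["ft_force"],s["moment"])
E
```

```text
time_s: 7.3
eef_pos: [0.4948, -0.2954, 0.0743]
tcp_rot: [0.002, 0.14, 0.99, -0.001]
ft_force: [0.2, -0.9, -3.0]
grip_width: 0.0126
grip_force: 88.0
time_s: 7.5
eef_pos: [0.4906, -0.2936, 0.0732]
tcp_rot: [-0.001, 0.14, 0.99, 0.0]
ft_force: [-0.3, -0.1, -2.4]
grip_width: 0.0127
grip_force: 88.0
scene rack_nose [([0.5858, -0.3223, 0.0105], 0.61)]
scene rack_tail [([0.6406, -0.4236, 0.0], 0.75)]
scene mouth [([0.566, -0.3195, 0.0121], 0.65)]
scene lips [([0.6171, -0.3295, 0.0173], 0.96)]
top rack_nose [([0.59, -0.3203, 0.0094], 0.5)]
top rack_tail []
top mouth [([0.5664, -0.3168, 0.0086], 0.68)]
top lips [([0.6184, -0.3271, 0.0182], 0.68)]
[ 0.49137021 -0.29416758  0.07389031] [ 0.16801313 -0.27121783 -2.33342268] [ 0.0273321   0.13145713 -0.03690355]
```

```bash
python3 -m crank '[{"tx":0,"ty":0,"tz":-0.01,"wx":0,"wy":0,"wz":0},{"tx":0,"ty":0,"tz":-0.015,"wx":0,"wy":0,"wz":0},{"tx":0,"ty":0,"tz":-0.015,"wx":0,"wy":0,"wz":0}]'
python3 -m crank '[{"tx":0,"ty":0,"tz":-0.007,"wx":0,"wy":0,"wz":0},{"tx":0,"ty":0,"tz":-0.007,"wx":0,"wy":0,"wz":0}]'
python3 -m crank '[{"tx":0,"ty":0,"tz":-0.007,"wx":0,"wy":0,"wz":0},{"tx":0,"ty":0,"tz":-0.007,"wx":0,"wy":0,"wz":0}]'
```

```text
time_s: 8.3
eef_pos: [0.4912, -0.294, 0.0713]
tcp_rot: [-0.0, 0.14, 0.99, 0.0]
ft_force: [-0.7, -0.2, -3.0]
grip_width: 0.0126
grip_force: 88.0
time_s: 8.5
eef_pos: [0.4915, -0.2942, 0.0708]
tcp_rot: [0.0, 0.14, 0.99, -0.0]
ft_force: [-1.3, 0.9, 0.0]
grip_width: 0.0127
grip_force: 88.7
time_s: 8.7
eef_pos: [0.4914, -0.2942, 0.0705]
tcp_rot: [-0.0, 0.14, 0.99, -0.0]
ft_force: [-4.7, 2.2, 6.6]
grip_width: 0.0126
grip_force: 89.6
```

```bash
python3 -m crank '[{"tx":0,"ty":0,"tz":0.01,"wx":0,"wy":0,"wz":0},{"tx":0.035,"ty":-0.01,"tz":0.01,"wx":0,"wy":0,"wz":0},{"tx":0.07,"ty":-0.02,"tz":0.01,"wx":0,"wy":0,"wz":0},{"tx":0.105,"ty":-0.03,"tz":0.01,"wx":0,"wy":0,"wz":0},{"tx":0.14,"ty":-0.04,"tz":0.01,"wx":0,"wy":0,"wz":0}]'
python3 -m crank '[{"tx":0,"ty":0,"tz":0,"wx":0,"wy":0,"wz":0},{"tx":0,"ty":0,"tz":0,"wx":0,"wy":0,"wz":0}]'
```

```text
time_s: 9.2
eef_pos: [0.513, -0.3003, 0.0708]
tcp_rot: [-0.0, 0.14, 0.99, 0.0]
ft_force: [-2.0, 0.1, -0.9]
grip_width: 0.0126
grip_force: 88.4
time_s: 9.4
eef_pos: [0.513, -0.3003, 0.0707]
tcp_rot: [0.0, 0.14, 0.99, -0.0]
ft_force: [0.5, 0.4, -2.2]
grip_width: 0.0125
grip_force: 88.2
```

```bash
python3 -m crank '[{"tx":0.025,"ty":-0.007,"tz":0,"wx":0,"wy":0,"wz":0},{"tx":0.05,"ty":-0.014,"tz":0,"wx":0,"wy":0,"wz":0},{"tx":0.075,"ty":-0.0215,"tz":0,"wx":0,"wy":0,"wz":0},{"tx":0.1,"ty":-0.029,"tz":0,"wx":0,"wy":0,"wz":0},{"tx":0.1,"ty":-0.029,"tz":0,"wx":0,"wy":0,"wz":0}]'
python3 - <<'E'
from h import *
s=ctrl.get_state(); print(s["eef_pos"],s["ft_force"],s["moment"])
E
```

```text
time_s: 9.9
eef_pos: [0.5282, -0.3048, 0.0708]
tcp_rot: [0.0, 0.14, 0.99, -0.0]
ft_force: [0.5, -0.0, -3.0]
grip_width: 0.0128
grip_force: 88.0
[ 0.52824626 -0.30476429  0.07084793] [ 0.48800107 -0.04601273 -3.04913449] [-0.02466348  0.02987902  0.00967108]
```

```bash
python3 -m crank '[{"tx":0.035,"ty":-0.01,"tz":0,"wx":0,"wy":0,"wz":0},{"tx":0.07,"ty":-0.02,"tz":0,"wx":0,"wy":0,"wz":0},{"tx":0.105,"ty":-0.03,"tz":0,"wx":0,"wy":0,"wz":0},{"tx":0.14,"ty":-0.04,"tz":0,"wx":0,"wy":0,"wz":0},{"tx":0.154,"ty":-0.044,"tz":0,"wx":0,"wy":0,"wz":0}]'
python3 -m crank '[{"tx":0,"ty":0,"tz":0,"wx":0,"wy":0,"wz":0}]'
```

```text
time_s: 10.4
eef_pos: [0.5514, -0.3113, 0.0708]
tcp_rot: [0.0, 0.14, 0.99, -0.0]
ft_force: [-1.1, 0.1, -0.9]
grip_width: 0.0128
grip_force: 88.2
time_s: 10.5
eef_pos: [0.5513, -0.3113, 0.0708]
tcp_rot: [0.0, 0.14, 0.99, -0.0]
ft_force: [1.1, -0.5, -2.5]
grip_width: 0.0125
grip_force: 88.2
```

```bash
python3 -m crank '[{"tx":0.035,"ty":-0.01,"tz":0,"wx":0,"wy":0,"wz":0},{"tx":0.07,"ty":-0.02,"tz":0,"wx":0,"wy":0,"wz":0},{"tx":0.105,"ty":-0.03,"tz":0,"wx":0,"wy":0,"wz":0},{"tx":0.14,"ty":-0.04,"tz":0,"wx":0,"wy":0,"wz":0},{"tx":0.154,"ty":-0.044,"tz":0,"wx":0,"wy":0,"wz":0}]'
python3 -m crank '[{"tx":0,"ty":0,"tz":0,"wx":0,"wy":0,"wz":0}]'
```

```text
time_s: 11.0
eef_pos: [0.5744, -0.318, 0.0709]
tcp_rot: [0.0, 0.14, 0.99, -0.0]
ft_force: [-1.7, -0.1, -0.6]
grip_width: 0.0124
grip_force: 88.3
time_s: 11.1
eef_pos: [0.5744, -0.318, 0.0708]
tcp_rot: [0.0, 0.14, 0.99, -0.0]
ft_force: [0.4, -1.4, -2.3]
grip_width: 0.0125
grip_force: 88.1
```

```bash
python3 -m crank '[{"tx":0.025,"ty":-0.007,"tz":0,"wx":0,"wy":0,"wz":0},{"tx":0.05,"ty":-0.0145,"tz":0,"wx":0,"wy":0,"wz":0},{"tx":0.07,"ty":-0.02,"tz":0,"wx":0,"wy":0,"wz":0},{"tx":0.09,"ty":-0.026,"tz":0,"wx":0,"wy":0,"wz":0},{"tx":0.09,"ty":-0.026,"tz":0,"wx":0,"wy":0,"wz":0}]'
for i in 1 2 3; do python3 -m crank '[{"tx":0.004,"ty":-0.001,"tz":0,"wx":0,"wy":0,"wz":0},{"tx":0.007,"ty":-0.002,"tz":0,"wx":0,"wy":0,"wz":0},{"tx":0.007,"ty":-0.002,"tz":0,"wx":0,"wy":0,"wz":0}]' | grep -E "eef|ft_"; done
```

```text
time_s: 11.6
eef_pos: [0.5877, -0.3219, 0.0709]
tcp_rot: [0.0, 0.14, 0.99, -0.0]
ft_force: [-0.3, -1.1, -2.1]
grip_width: 0.0126
grip_force: 88.3
eef_pos: [0.5879, -0.3219, 0.0709]
ft_force: [-2.3, -0.7, -0.1]
eef_pos: [0.5892, -0.3222, 0.0709]
ft_force: [-2.4, -1.5, -0.0]
eef_pos: [0.5904, -0.3225, 0.0709]
ft_force: [-2.7, -1.9, 0.0]
```

```bash
for i in 1 2 3; do python3 -m crank '[{"tx":0.004,"ty":-0.001,"tz":0,"wx":0,"wy":0,"wz":0},{"tx":0.007,"ty":-0.002,"tz":0,"wx":0,"wy":0,"wz":0},{"tx":0.007,"ty":-0.002,"tz":0,"wx":0,"wy":0,"wz":0}]' | grep -E "eef|ft_"; done
```

```text
eef_pos: [0.5914, -0.3228, 0.0709]
ft_force: [-2.7, 0.5, -0.2]
eef_pos: [0.5925, -0.3231, 0.0709]
ft_force: [-3.2, -1.7, -0.5]
eef_pos: [0.5934, -0.3234, 0.0709]
ft_force: [-3.7, -0.6, 0.4]
```

```bash
for i in 1 2; do python3 -m crank '[{"tx":0.004,"ty":-0.001,"tz":0,"wx":0,"wy":0,"wz":0},{"tx":0.007,"ty":-0.002,"tz":0,"wx":0,"wy":0,"wz":0},{"tx":0.007,"ty":-0.002,"tz":0,"wx":0,"wy":0,"wz":0}]' | grep -E "eef|ft_"; done
```

```text
eef_pos: [0.5945, -0.3237, 0.0709]
ft_force: [-2.4, -0.9, 0.6]
eef_pos: [0.5956, -0.324, 0.0709]
ft_force: [-4.0, -0.5, 0.7]
```

```bash
for i in 1 2; do python3 -m crank '[{"tx":0.004,"ty":-0.001,"tz":0,"wx":0,"wy":0,"wz":0},{"tx":0.007,"ty":-0.002,"tz":0,"wx":0,"wy":0,"wz":0},{"tx":0.007,"ty":-0.002,"tz":0,"wx":0,"wy":0,"wz":0}]' | grep -E "eef|ft_"; done
```

```text
eef_pos: [0.5964, -0.3243, 0.071]
ft_force: [-5.0, -0.7, 1.8]
eef_pos: [0.5965, -0.3242, 0.0711]
ft_force: [-8.3, 1.7, 3.2]
```

```bash
python3 -m crank '[{"tx":-0.004,"ty":0.001,"tz":-0.003,"wx":0,"wy":0,"wz":0},{"tx":-0.004,"ty":0.001,"tz":-0.003,"wx":0,"wy":0,"wz":0},{"tx":-0.004,"ty":0.001,"tz":-0.003,"wx":0,"wy":0,"wz":0}]'
python3 -m crank '[{"tx":0,"ty":0,"tz":0,"wx":0,"wy":0,"wz":0},{"tx":0,"ty":0,"tz":0,"wx":0,"wy":0,"wz":0},{"tx":0,"ty":0,"tz":0,"wx":0,"wy":0,"wz":0},{"tx":0,"ty":0,"tz":0,"wx":0,"wy":0,"wz":0}]' 0.45
```

```text
time_s: 14.9
eef_pos: [0.5963, -0.3242, 0.0709]
tcp_rot: [-0.001, 0.14, 0.99, 0.0]
ft_force: [-7.7, 1.2, 4.0]
grip_width: 0.0124
grip_force: 89.1
time_s: 15.3
eef_pos: [0.5977, -0.3244, 0.0707]
tcp_rot: [0.001, 0.14, 0.99, -0.0]
ft_force: [0.2, 0.6, -0.7]
grip_width: 0.0382
grip_force: 0.0
```

```bash
python3 -m crank '[{"tx":0,"ty":0,"tz":0.1,"wx":0,"wy":0,"wz":0},{"tx":0,"ty":0,"tz":0.35,"wx":0,"wy":0,"wz":0},{"tx":0,"ty":0,"tz":0.65,"wx":0,"wy":0,"wz":0},{"tx":0,"ty":0,"tz":0.9,"wx":0,"wy":0,"wz":0}]'
python3 -m crank '[{"tx":-0.15,"ty":-0.25,"tz":0.2,"wx":0,"wy":0,"wz":0},{"tx":-0.375,"ty":-0.523,"tz":0.2,"wx":0,"wy":0,"wz":0},{"tx":-0.375,"ty":-0.523,"tz":0.2,"wx":0,"wy":0,"wz":0},{"tx":-0.375,"ty":-0.523,"tz":0.2,"wx":0,"wy":0,"wz":0}]'
python3 - <<'E'
from h import *
import cv2
im,P,C,u,v=cloud("top"); cv2.imwrite("pics/t3.png",cv2.resize(im[140:270,250:380,::-1],None,fx=4.6,fy=4.6,interpolation=cv2.INTER_CUBIC))
im,P,C,u,v=cloud("wrist"); cv2.imwrite("pics/w3.png",im[:,:,::-1])
o=np.array((.5672,-.3158));th=-.28; cc,ss=np.cos(th),np.sin(th); d=P[:,:2]-o
Q=np.c_[d[:,0]*cc+d[:,1]*ss,-d[:,0]*ss+d[:,1]*cc,P[:,2]]
m=(abs(Q[:,0]-.03)<.022)&(abs(Q[:,1])<.016)&(abs(Q[:,2]-.101)<.004); print("post",m.sum(),Q[m].min(0),Q[m].max(0))
m=(abs(Q[:,0]-.003)<.02)&(abs(Q[:,1]+.092)<.02)&(Q[:,2]>.065)&(Q[:,2]<.08); print("pin",m.sum(),Q[m].mean(0),P[m].mean(0))
print(ctrl.get_state()["eef_pos"])
for c in("wrist","top"):
  for l in["rack_nose","rack_tail","rack_grip","bolt_pin"]: print(c,l,[(np.round(x["position"],4).tolist(),round(x["score"],2)) for x in ctrl.spot_point(c,l)[:1]])
E
```

```text
time_s: 15.7
eef_pos: [0.5976, -0.3247, 0.209]
tcp_rot: [0.001, 0.14, 0.99, -0.0]
ft_force: [0.1, -0.7, 1.2]
grip_width: 0.0386
grip_force: 0.0
time_s: 16.1
eef_pos: [0.54, -0.4042, 0.2368]
tcp_rot: [0.001, 0.141, 0.99, -0.0]
ft_force: [0.6, 1.1, -0.7]
grip_width: 0.0381
grip_force: 0.0
post 582 [ 0.01564238 -0.00524683  0.09700196] [0.04005681 0.00948294 0.10219418]
pin 184 [ 0.00261176 -0.08932121  0.06685149] [ 0.54502562 -0.40236441  0.06685149]
[ 0.54095985 -0.40221735  0.23546179]
wrist rack_nose []
wrist rack_tail [([0.5831, -0.3225, 0.0091], 0.78)]
wrist rack_grip [([0.594, -0.3219, 0.0844], 0.87)]
wrist bolt_pin [([0.5477, -0.4064, 0.055], 0.6)]
top rack_nose [([0.6988, -0.3502, 0.011], 0.78)]
top rack_tail [([0.5828, -0.3192, 0.0062], 0.54)]
top rack_grip [([0.5925, -0.3293, 0.0815], 0.54)]
top bolt_pin [([0.5462, -0.4047, 0.0514], 0.49)]
```

View pics/w3.png

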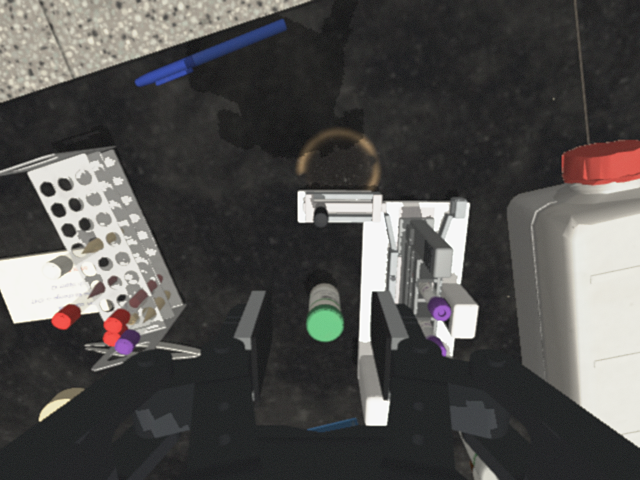

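View pics/t3.png

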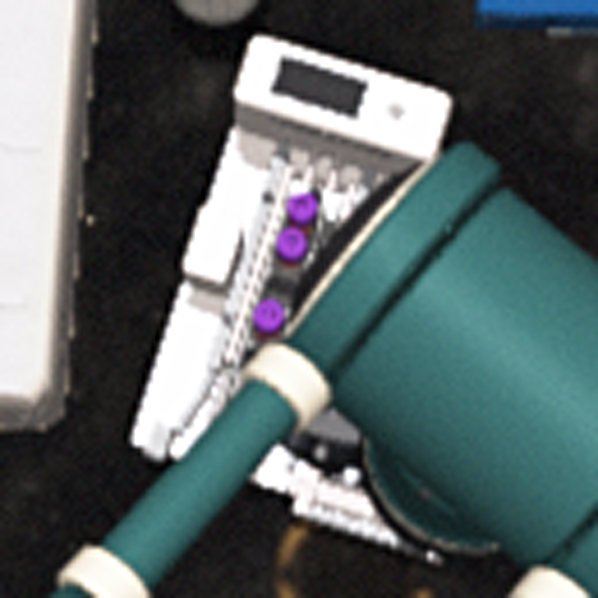

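The wrist view shows the rack seated in the lane (post at (430,240)) and the bolt pin still drawn back at (320,215). The top view shows three caps in the lane. I check the nose-to-stop gap from above before bolting.

```bash
python3 -m crank '[{"tx":0.17,"ty":0.25,"tz":0.05,"wx":0,"wy":0,"wz":0},{"tx":0.35,"ty":0.5,"tz":0.05,"wx":0,"wy":0,"wz":0},{"tx":0.35,"ty":0.61,"tz":0.05,"wx":0,"wy":0,"wz":0},{"tx":0.35,"ty":0.61,"tz":0.05,"wx":0,"wy":0,"wz":0},{"tx":0.35,"ty":0.61,"tz":0.05,"wx":0,"wy":0,"wz":0}]' 1
python3 - <<'E'
from h import *
import cv2
im,P,C,u,v=cloud("wrist"); 
o=np.array((.5672,-.3158));th=-.28; cc,ss=np.cos(th),np.sin(th); d=P[:,:2]-o
Q=np.c_[d[:,0]*cc+d[:,1]*ss,-d[:,0]*ss+d[:,1]*cc,P[:,2]]
m=(abs(Q[:,1])<.06)&(Q[:,0]>-.02)&(Q[:,0]<.2)&(Q[:,2]<.12)&(Q[:,2]>0)
a,b,c,e=u[m].min(),u[m].max(),v[m].min(),v[m].max(); print(a,b,c,e)
m=(abs(Q[:,0]-.03)<.022)&(abs(Q[:,1])<.016)&(abs(Q[:,2]-.101)<.004); print("post",np.percentile(Q[m],[1,99],axis=0))
m=(Q[:,0]>.06)&(Q[:,0]<.16)&(abs(Q[:,1])<.0135)
for x in np.arange(.1,.16,.002):
    g=Q[m&(abs(Q[:,0]-x)<.001)]; print(round(x,3),len(g),np.percentile(g[:,2],[5,50,95]).round(3) if len(g) else '')
cr=im[int(np.median(v[m]))-60:int(np.median(v[m]))+60,250:410,::-1]
cv2.imwrite("pics/w4.png",cv2.resize(cr,None,fx=5,fy=5,interpolation=cv2.INTER_CUBIC))
E
```

```text
time_s: 17.1
eef_pos: [0.593, -0.3114, 0.2429]
tcp_rot: [-0.0, 0.139, 0.99, -0.0]
ft_force: [-0.5, 0.0, -1.0]
grip_width: 0.0856
grip_force: 0.0
242 371 153 399
post [[ 0.0160682  -0.00609027  0.09754961]
 [ 0.03947018  0.00755186  0.1019299 ]]
0.1 70 [0.056 0.103 0.105]
0.102 62 [0.015 0.103 0.105]
0.104 67 [0.056 0.104 0.105]
0.106 48 [0.028 0.104 0.105]
0.108 37 [0.013 0.064 0.105]
0.11 58 [0.029 0.057 0.064]
0.112 54 [0.013 0.099 0.104]
0.114 92 [0.063 0.1   0.105]
0.116 74 [0.045 0.103 0.106]
0.118 60 [0.013 0.103 0.105]
0.12 50 [0.014 0.103 0.105]
0.122 58 [0.055 0.104 0.105]
0.124 46 [0.013 0.104 0.106]
0.126 22 [0.013 0.064 0.105]
0.128 42 [0.013 0.054 0.064]
0.13 23 [0.014 0.063 0.064]
0.132 21 [0.014 0.026 0.036]
0.134 10 [0.008 0.036 0.037]
0.136 6 [0.007 0.036 0.037]
0.138 9 [0.019 0.037 0.038]
0.14 7 [0.007 0.037 0.038]
0.142 4 [0.012 0.037 0.038]
0.144 1 [0.007 0.007 0.007]
0.146 2 [0.006 0.007 0.008]
0.148 2 [0.007 0.007 0.007]
0.15 5 [0.008 0.018 0.03 ]
0.152 4 [0.007 0.013 0.02 ]
0.154 2 [0.009 0.014 0.019]
0.156 1 [0.008 0.008 0.008]
0.158 0
```

View pics/w4.png

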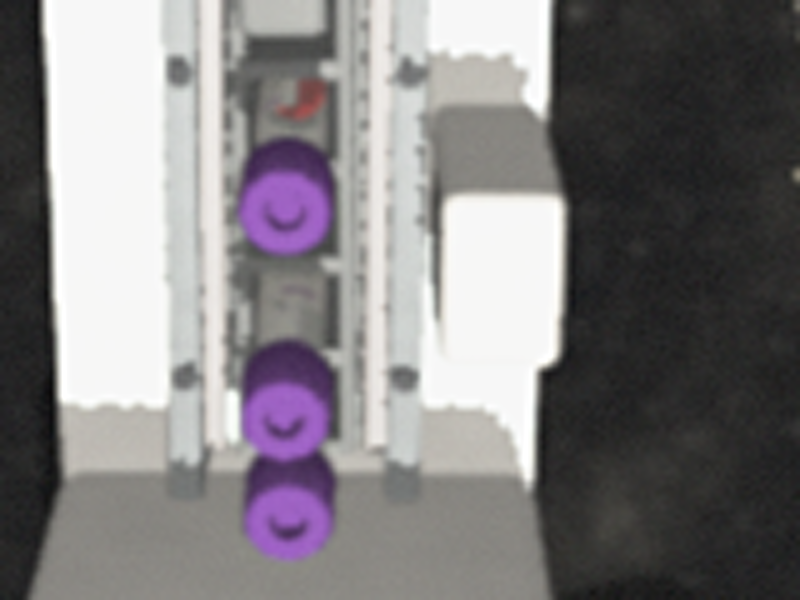

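The nose (body top ending near x=0.131) meets the stop block (from about 0.132), and the tubes are seated. Post position reads 2–3 mm shy of what I felt, so I confirm with a gentle push on the post's rear face using closed fingers.

```bash
python3 -m crank '[{"tx":-0.18,"ty":0.013,"tz":0,"wx":0,"wy":0,"wz":0},{"tx":-0.364,"ty":0.026,"tz":0,"wx":0,"wy":0,"wz":0},{"tx":-0.364,"ty":0.026,"tz":-0.3,"wx":0,"wy":0,"wz":0},{"tx":-0.364,"ty":0.026,"tz":-0.5,"wx":0,"wy":0,"wz":0},{"tx":-0.364,"ty":0.026,"tz":-0.5,"wx":0,"wy":0,"wz":0}]' 0 20
python3 -m crank '[{"tx":0,"ty":0,"tz":-0.3,"wx":0,"wy":0,"wz":0},{"tx":0,"ty":0,"tz":-0.63,"wx":0,"wy":0,"wz":0},{"tx":0,"ty":0,"tz":-0.63,"wx":0,"wy":0,"wz":0}]'
python3 -m crank '[{"tx":0.06,"ty":-0.017,"tz":0,"wx":0,"wy":0,"wz":0},{"tx":0.12,"ty":-0.034,"tz":0,"wx":0,"wy":0,"wz":0},{"tx":0.16,"ty":-0.046,"tz":0,"wx":0,"wy":0,"wz":0},{"tx":0.16,"ty":-0.046,"tz":0,"wx":0,"wy":0,"wz":0}]'
```

```text
time_s: 17.65
eef_pos: [0.5342, -0.3068, 0.1625]
tcp_rot: [-0.005, 0.141, 0.99, 0.002]
ft_force: [-1.3, 0.7, -0.0]
grip_width: 0.0123
grip_force: 0.0
time_s: 17.95
eef_pos: [0.5338, -0.3056, 0.0676]
tcp_rot: [-0.006, 0.141, 0.99, 0.002]
ft_force: [-1.1, 0.2, -1.3]
grip_width: 0.0006
grip_force: 0.0
time_s: 18.35
eef_pos: [0.5659, -0.3159, 0.0767]
tcp_rot: [0.003, 0.14, 0.99, -0.001]
ft_force: [-1.0, 0.5, -0.2]
grip_width: -0.0003
grip_force: 0.0
```

```bash
python3 -m crank '[{"tx":0,"ty":0,"tz":0,"wx":0,"wy":0,"wz":0},{"tx":0,"ty":0,"tz":0,"wx":0,"wy":0,"wz":0},{"tx":0,"ty":0,"tz":0,"wx":0,"wy":0,"wz":0}]' | grep -E "eef|ft_"
for i in 1 2 3; do python3 -m crank '[{"tx":0.004,"ty":-0.001,"tz":0,"wx":0,"wy":0,"wz":0},{"tx":0.007,"ty":-0.002,"tz":0,"wx":0,"wy":0,"wz":0},{"tx":0.007,"ty":-0.002,"tz":0,"wx":0,"wy":0,"wz":0}]' | grep -E "eef|ft_"; done
```

```text
eef_pos: [0.5624, -0.3142, 0.0736]
ft_force: [-0.2, -0.2, -1.1]
eef_pos: [0.5637, -0.3147, 0.0734]
ft_force: [0.2, 0.3, 0.5]
eef_pos: [0.5649, -0.315, 0.0735]
ft_force: [-0.5, 0.6, 0.4]
eef_pos: [0.5659, -0.3153, 0.0735]
ft_force: [-0.0, -0.0, 0.5]
```

```bash
for i in 1 2 3 4; do python3 -m crank '[{"tx":0.004,"ty":-0.001,"tz":0,"wx":0,"wy":0,"wz":0},{"tx":0.007,"ty":-0.002,"tz":0,"wx":0,"wy":0,"wz":0},{"tx":0.007,"ty":-0.002,"tz":0,"wx":0,"wy":0,"wz":0}]' | grep -E "eef|ft_"; done
```

```text
eef_pos: [0.567, -0.3156, 0.0735]
ft_force: [-0.0, -0.0, -0.0]
eef_pos: [0.568, -0.3159, 0.0735]
ft_force: [0.4, -0.2, 0.1]
eef_pos: [0.5691, -0.3162, 0.0735]
ft_force: [-0.8, 0.1, -0.5]
eef_pos: [0.5701, -0.3165, 0.0735]
ft_force: [-0.1, 0.4, -0.2]
```

```bash
for i in 1 2; do python3 -m crank '[{"tx":0.004,"ty":-0.001,"tz":0,"wx":0,"wy":0,"wz":0},{"tx":0.007,"ty":-0.002,"tz":0,"wx":0,"wy":0,"wz":0},{"tx":0.007,"ty":-0.002,"tz":0,"wx":0,"wy":0,"wz":0}]' | grep -E "eef|ft_"; done
```

```text
eef_pos: [0.5712, -0.3168, 0.0735]
ft_force: [-0.4, -0.6, -1.1]
eef_pos: [0.5723, -0.3171, 0.0735]
ft_force: [-0.2, -0.4, -0.2]
```

```bash
for i in 1 2; do python3 -m crank '[{"tx":0.004,"ty":-0.001,"tz":0,"wx":0,"wy":0,"wz":0},{"tx":0.007,"ty":-0.002,"tz":0,"wx":0,"wy":0,"wz":0},{"tx":0.007,"ty":-0.002,"tz":0,"wx":0,"wy":0,"wz":0}]' | grep -E "eef|ft_"; done
```

```text
eef_pos: [0.5728, -0.3172, 0.0734]
ft_force: [-1.8, 1.8, 1.6]
eef_pos: [0.5729, -0.3172, 0.0734]
ft_force: [-6.1, 0.7, 4.2]
```

```bash
python3 -m crank '[{"tx":0.004,"ty":-0.001,"tz":0,"wx":0,"wy":0,"wz":0},{"tx":0.007,"ty":-0.002,"tz":0,"wx":0,"wy":0,"wz":0},{"tx":0.007,"ty":-0.002,"tz":0,"wx":0,"wy":0,"wz":0}]' | grep -E "eef|ft_"
```

```text
eef_pos: [0.5729, -0.3172, 0.0735]
ft_force: [-8.6, 1.6, 6.7]
```

The rack meets rigid resistance the instant it's touched, so it is home. Back off and go for the bolt pin.

```bash
python3 -m crank '[{"tx":-0.08,"ty":0.023,"tz":0,"wx":0,"wy":0,"wz":0},{"tx":-0.16,"ty":0.046,"tz":0.1,"wx":0,"wy":0,"wz":0},{"tx":-0.16,"ty":0.046,"tz":0.35,"wx":0,"wy":0,"wz":0},{"tx":-0.16,"ty":0.046,"tz":0.6,"wx":0,"wy":0,"wz":0},{"tx":-0.16,"ty":0.046,"tz":0.6,"wx":0,"wy":0,"wz":0}]' 0.5
python3 -m crank '[{"tx":0,"ty":0,"tz":0,"wx":0,"wy":0,"wz":0},{"tx":0,"ty":0,"tz":0,"wx":0,"wy":0,"wz":0}]'
```

```text
time_s: 22.75
eef_pos: [0.5552, -0.3135, 0.1707]
tcp_rot: [0.006, 0.14, 0.99, -0.003]
ft_force: [0.6, -0.3, 0.3]
grip_width: 0.0428
grip_force: 0.0
time_s: 22.95
eef_pos: [0.5505, -0.3106, 0.1623]
tcp_rot: [-0.001, 0.14, 0.99, 0.0]
ft_force: [-0.4, 0.2, -1.3]
grip_width: 0.0429
grip_force: 0.0
```

```bash
python3 -m crank '[{"tx":-0.03,"ty":-0.3,"tz":0,"wx":0,"wy":0,"wz":0},{"tx":-0.056,"ty":-0.614,"tz":0,"wx":0,"wy":0,"wz":0},{"tx":-0.056,"ty":-0.614,"tz":0,"wx":0,"wy":0,"wz":0},{"tx":-0.056,"ty":-0.614,"tz":-0.25,"wx":0,"wy":0,"wz":0},{"tx":-0.056,"ty":-0.614,"tz":-0.4,"wx":0,"wy":0,"wz":0}]'
python3 -m crank '[{"tx":0,"ty":0,"tz":0,"wx":0,"wy":0,"wz":0},{"tx":0,"ty":0,"tz":-0.15,"wx":0,"wy":0,"wz":0},{"tx":0,"ty":0,"tz":-0.3,"wx":0,"wy":0,"wz":0},{"tx":0,"ty":0,"tz":-0.38,"wx":0,"wy":0,"wz":0},{"tx":0,"ty":0,"tz":-0.38,"wx":0,"wy":0,"wz":0}]'
python3 -m crank '[{"tx":0,"ty":0,"tz":0,"wx":0,"wy":0,"wz":0},{"tx":0,"ty":0,"tz":0,"wx":0,"wy":0,"wz":0},{"tx":0,"ty":0,"tz":0,"wx":0,"wy":0,"wz":0},{"tx":0,"ty":0,"tz":0,"wx":0,"wy":0,"wz":0}]' 0 30
```

```text
time_s: 23.45
eef_pos: [0.5412, -0.4023, 0.0998]
tcp_rot: [-0.002, 0.141, 0.99, 0.001]
ft_force: [-0.9, 0.6, -0.6]
grip_width: 0.0427
grip_force: 0.0
time_s: 23.95
eef_pos: [0.5415, -0.4017, 0.0443]
tcp_rot: [-0.002, 0.14, 0.99, 0.001]
ft_force: [-0.0, 0.6, -0.1]
grip_width: 0.0428
grip_force: 0.0
time_s: 24.35
eef_pos: [0.5439, -0.404, 0.0483]
tcp_rot: [0.001, 0.14, 0.99, -0.001]
ft_force: [0.6, -0.5, 3.6]
grip_width: 0.0116
grip_force: 29.6
```

```bash
python3 -m crank '[{"tx":0.02,"ty":0.07,"tz":0,"wx":0,"wy":0,"wz":0},{"tx":0.04,"ty":0.14,"tz":0,"wx":0,"wy":0,"wz":0},{"tx":0.06,"ty":0.21,"tz":0,"wx":0,"wy":0,"wz":0},{"tx":0.08,"ty":0.28,"tz":0,"wx":0,"wy":0,"wz":0},{"tx":0.096,"ty":0.333,"tz":0,"wx":0,"wy":0,"wz":0}]'
python3 -m crank '[{"tx":0,"ty":0,"tz":0,"wx":0,"wy":0,"wz":0},{"tx":0,"ty":0,"tz":0,"wx":0,"wy":0,"wz":0}]'
```

```text
time_s: 24.85
eef_pos: [0.559, -0.3531, 0.0482]
tcp_rot: [0.002, 0.14, 0.99, -0.001]
ft_force: [-0.5, -2.7, 4.9]
grip_width: 0.0116
grip_force: 29.8
time_s: 25.05
eef_pos: [0.559, -0.353, 0.0482]
tcp_rot: [0.002, 0.14, 0.99, -0.001]
ft_force: [1.1, -1.2, 6.4]
grip_width: 0.0117
grip_force: 30.1
```

```bash
python3 -m crank '[{"tx":0.002,"ty":0.007,"tz":0,"wx":0,"wy":0,"wz":0},{"tx":0.002,"ty":0.007,"tz":0,"wx":0,"wy":0,"wz":0}]'
python3 -m crank '[{"tx":0,"ty":0,"tz":0,"wx":0,"wy":0,"wz":0},{"tx":0,"ty":0,"tz":0,"wx":0,"wy":0,"wz":0},{"tx":0,"ty":0,"tz":0,"wx":0,"wy":0,"wz":0}]' 0.35
python3 -m crank '[{"tx":0,"ty":0,"tz":0.2,"wx":0,"wy":0,"wz":0},{"tx":0,"ty":0,"tz":0.45,"wx":0,"wy":0,"wz":0},{"tx":0,"ty":0,"tz":0.7,"wx":0,"wy":0,"wz":0},{"tx":0,"ty":0,"tz":1,"wx":0,"wy":0,"wz":0},{"tx":0,"ty":0,"tz":1,"wx":0,"wy":0,"wz":0}]'
python3 -m crank '[{"tx":0,"ty":0,"tz":0.25,"wx":0,"wy":0,"wz":0},{"tx":0,"ty":0,"tz":0.25,"wx":0,"wy":0,"wz":0},{"tx":0,"ty":0,"tz":0.25,"wx":0,"wy":0,"wz":0}]'
python3 - <<'E'
from h import *
import cv2
im,P,C,u,v=cloud("wrist"); cv2.imwrite("pics/w5.png",im[:,:,::-1])
o=np.array((.5672,-.3158));th=-.28; cc,ss=np.cos(th),np.sin(th); d=P[:,:2]-o
Q=np.c_[d[:,0]*cc+d[:,1]*ss,-d[:,0]*ss+d[:,1]*cc,P[:,2]]
m=(abs(Q[:,0]-.03)<.022)&(abs(Q[:,1])<.016)&(abs(Q[:,2]-.101)<.004); print("post",m.sum(),np.percentile(Q[m],[1,99],axis=0))
m=(abs(Q[:,0]-.003)<.01)&(abs(Q[:,1]+.042)<.03)&(Q[:,2]>.064)&(Q[:,2]<.08); print("pin",m.sum(),Q[m].mean(0))
E
```

```text
time_s: 25.25
eef_pos: [0.559, -0.353, 0.0482]
tcp_rot: [0.002, 0.14, 0.99, -0.001]
ft_force: [0.1, -2.5, 5.8]
grip_width: 0.0115
grip_force: 30.1
time_s: 25.55
eef_pos: [0.5569, -0.351, 0.0455]
tcp_rot: [-0.001, 0.14, 0.99, 0.001]
ft_force: [-0.5, -0.9, 0.4]
grip_width: 0.0296
grip_force: 0.0
time_s: 26.05
eef_pos: [0.5614, -0.3544, 0.2048]
tcp_rot: [0.006, 0.14, 0.99, -0.003]
ft_force: [0.9, -1.2, 2.1]
grip_width: 0.03
grip_force: 0.0
time_s: 26.35
eef_pos: [0.558, -0.3522, 0.2346]
tcp_rot: [0.001, 0.14, 0.99, -0.0]
ft_force: [-0.6, 0.2, -0.4]
grip_width: 0.03
grip_force: 0.0
post 550 [[ 0.01503941 -0.00489117  0.09715001]
 [ 0.03767503  0.00851001  0.10024162]]
pin 188 [ 0.00162061 -0.03651554  0.06581837]
```

View pics/w5.png

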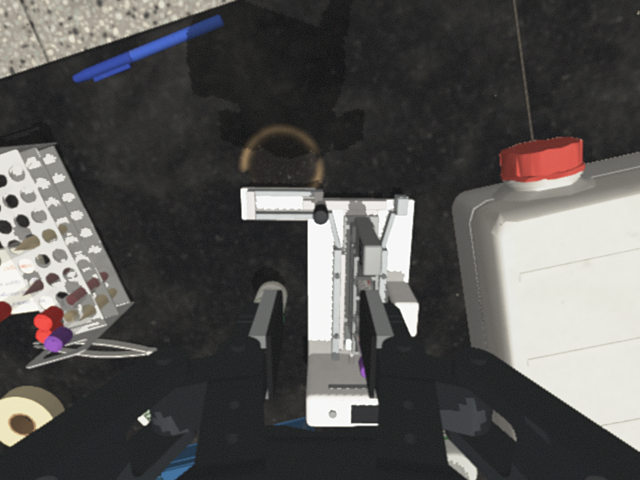

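The bolt pin at (320,215) measures y = -36.5 mm, so it is fully shot, and the bar reaches the keeper at (400,205). The post is unmoved within measurement error and the gripper is clear.

```bash
python3 -c "
from cell import ctrl; print(ctrl.job_done())"
```

```text
the job is handed in; nothing more can be done
None
```

The rack is home against the end stop with its tubes in, the cross bolt is shot behind it, and the job was handed in at about 26 s. `job_done()` gave no verdict, and "home" rests on the rigid stop I felt (about 9 N, twice), since I couldn't read the plunger directly.

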